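# Fit and pull-test the last castor of an upturned bin dolly

### The job

Fit the loose castor into the one corner of the upturned dolly that has none: stem down, pressed in until it snaps fully home, without ramming it. Then prove that it holds: pull it straight up, lightly at first and then steadily harder to about 16 N (never over 21 N), hold that for a second, and let go with the castor home and upright. Leave the glide foot, the mallet and the bin where they are.

Things in the scene. Friction and masses are not known exactly. Their poses are not given: they have to be found in the camera images.
- castor: loose castor, 0.13-0.21 kg, upside down: stem in the kitting board, 50 mm wheel on top. Braked: one rigid piece. Origin on the stem axis at the shoulder (underside of the 38 mm swivel head, 9 mm high); z up, x towards the wheel's trail. Wheel 20 mm wide, axle at x 14, z 47 mm, top at z 72 mm. Steel fork: two cheeks, outsides 34 mm apart along y, x -17 to 17 mm, z 11 to 44 mm.
- castor_grip (a point): point midway between the fork cheeks of the loose castor, 2 mm behind the stem axis and 33 mm above the shoulder, a place to grip from above; axes as the castor's (cheeks 34 mm apart over the outsides along y). Axle bolt heads stand out 3 mm at 16 mm ahead and 14 mm above this point.
- castor_tip (a point): tip of the castor's stem, 36 mm below the shoulder. The stem is 13 mm in diameter; its last 9 mm taper to 4.4 mm. A groove 6.4 mm in diameter runs round it from 12 to 24 mm below the shoulder; below the groove is a 3 mm collar.
- mouth (a point): centre of the mouth of the empty castor socket, on the top face (40 mm above the bench) of the dolly's corner pad without a castor, near left or near right; z up. Bore 14.5 mm in diameter with a 2 mm chamfer, 40 mm deep. Fully home, the castor's origin lies on this point, its shoulder on the pad.
- clip: steel spring clip in the socket: two sprung jaws 14 to 24 mm below the mouth. The stem spreads them from 16 to 22 mm before home on (up to some 10 N of pressing); shortly before home they snap into its groove. Pulled up, the castor has 0.5 to 5.5 mm of play, differing each time, then its collar meets the jaws, which hold it stiffly; their force on it is the pull less its weight.
- socket: the dolly's empty corner pad, a 66 x 66 x 40 mm block of dark grey plastic, fixed; origin under its centre on the bench.
- dolly: the upturned bin dolly of dark grey plastic, about 400 x 300 mm (long side along its x), fixed on the bench; frame 34 mm high, corner pads 40 mm high, three castors fitted (tops 112 mm above the bench). Origin under its centre; the corner pads are at x +-165 mm, y +-115 mm.
- kit: plywood kitting board 200 x 100 x 40 mm, fixed, origin under its centre, with three 16 mm through holes at x -60, 0 and 60 mm on its centre line. The loose castor stands in one of the end holes, a glide foot in the other.
- glide: black glide foot: a 42 mm round disc 13 mm high on a steel stem, standing stem down in the other end hole of the kitting board; origin at the underside of the disc. Not to be used.
- mallet: rubber mallet lying on the bench beyond the board, 0.29 m long; origin under the middle of its handle, x towards the head. Not to be used.
- bin: blue picking bin 200 x 140 x 100 mm with glide feet in it, on the bench; origin under its centre. Not to be used.
Mind the look-alikes: they are no part of the job. Leave any pink, purple or yellow look-alike of the socket alone.

How it is judged:
On the way, in this order (a step that is already met when the one before it is completed fails the run):
1. the castor stands fully home in the empty socket (z of castor in the frame of mouth below 0.001 m and horizontal distance between castor and mouth below 0.003 m and angle between castor's own z axis and vertical below 0.06 rad), for 0.1 s.
2. a light pull is on the castor (contact force between castor and clip between 3 and 12 N), for 0.06 s.
3. a pull of more than 12 N is held for 0.4 s with the castor still in its clip (contact force between castor and clip above 12 N and z of castor in the frame of mouth below 0.007 m), for 0.4 s.
At the end, for the whole second after the job is handed in: The castor sits in the empty socket: shoulder within 2.5 mm of the mouth, stem axis within 3 mm of its centre, tilted less than 0.08 rad, at rest; glide foot, mallet and bin within 30 mm of their starts (z of castor in the frame of mouth below 0.0025 m and horizontal distance between castor and mouth below 0.003 m and angle between castor's own z axis and vertical below 0.08 rad and linear speed of castor below 0.02 m/s); the robot touches nothing.
It fails at once if more than 21 N is pulled on the snapped-in castor (contact force between castor and clip above 21 N and z of castor in the frame of mouth below 0.007 m).
It fails at once if the glide foot, the mallet or the bin is moved by more than 30 mm (distance of any of glide, mallet, bin from where it was at the start of the episode above 0.03 m).
It fails at once if the castor is rammed on the mouth or the bottom stop of the socket with more than 70 N (contact force between castor and socket above 70 N and (z of castor in the frame of mouth above 0.02 m or z of castor in the frame of mouth below 0.001 m)).
It also fails if it takes over 72 s, if anything falls off the work surface, if the arm or the gripper's body presses on something with over 40 N, if the wrist force passes 120 N, or if a joint passes its speed limit or range.

### The arm

A 6-joint arm with a two-finger parallel gripper is mounted at the origin on the work surface. World frame = base frame: x ahead of the robot, y to its left, z up, the work surface at z = 0. Lengths are in m, angles in rad, forces in N, time in s.
With the tool pointing down it reaches from about 0.375 to 0.75 m from the base axis. Payload 9 kg.
Tool frame: the origin (TCP) lies midway between the tips of the shut fingers; the grasp point (between the pads) lies 19 mm behind it (arm.grip_point_offset is the distance from the TCP to the grasp point, in m); z points along the fingers, y is the direction in which the jaws open and shut (so a half turn about z gives the same grasp; the last joint's range is limited). The gripper opens to 85 mm and grips with 20 to 120 N. Pads are 22 mm wide; open, the fingers measure 114 mm over their backs; the gripper's body (76 mm by 85 mm) begins 54 mm behind the grasp point. The pads swing forward as they close: fully open they stand 13 mm farther back than shut.
Start: joints at [-1.403, 0.104, 0.097, 1.564, 0, 1.353], TCP at [0.226, -0.556, 0.231] pointing down, gripper open.
Joint ranges: [-2.99, 2.99], [-0.84, 1.86], [-1.1, 1.16], [-1.84, 2.11], [-1.51, 1.56], [-3.14, 3.14]. Speed limits (rad/s): [2.22, 2.22, 2.57, 3.14, 3.14, 3.14].

### API

Orientations are given as a unit quaternion [w, x, y, z].
In Python, from workcell import get_obs, read_camera, camera_model, ticket, finder, arm gives the robot as it stands. The module is installed in compiled form; this text tells all that it offers.
- The arm moves only by the tool apply_moves, never from a script. Its argument "series" is a list of rows, each a list of 7 numbers: the finger opening in mm, from 0 to 85.4, then the shift along the world's x, y, z in mm, then the turn, a rotation vector about the world's x, y, z in degrees. In form: [[fingers, x, y, z, rx, ry, rz], ...]. A call has 1 to 5 rows; each row shifts and turns the pose as measured when the row begins; what a row does not reach is not made up. A row lasts 1/12 s, in which the tool goes at most 41.7 mm and 7.16 degrees, less where a joint would pass 70% of its speed; a pose out of reach is approached as far as the arm can. A call is refused whole if a number of a shift passes 41.7 or a number of a turn 7.16, either way. A call with a gripper value outside its range is refused whole. The fingers move at their own pace and stop on an object; the grip force is fixed at half the most. Time passes only in rows, so rows that do not move let the fingers close. It gives the time, the measured TCP pose, the force and the opening at its end, in the units of the state.
- get_obs(): the state, without advancing time (a new reading comes with each control period).
- read_camera(name): name is "scene" or "top" or "wrist"; returns the picture (400x640x3 uint8, red, green, blue); there is no depth.
- camera_model(name): a dict with "vertical_fov" (degrees; the focal length in pixels is half the picture's height over the tangent of half this angle, whatever the lens; pixels are square), "cx", "cy" (the principal point, pixels), "T" (4x4, takes a point from camera to world coordinates). Camera axes: x right, y up, looking along -z (the intrinsics and any distortion apply to the point x, -y, -z); pixel columns grow to the right and rows downward; lengths in m; the calibration is good to about 2 mm. The wrist camera is an equidistant fisheye: a pixel r from the principal point sees the ray r / f radians off the axis. A picture is of the moment at which its call begins: read the wrist's pose just before it. camera_model takes no time and is no camera call; for the wrist camera it gives the pose at the moment of the call.
- ticket.sign_off(): hands the job in, once; it reports no verdict.
Trained networks look in the newest picture that a camera, given by its name, has taken for a name from the list of things; names that differ only in an ending like _2 or _b are one class to them, and where a whole thing is asked for, a point or a joint stands for the part that bears it (a point fixed in the world has none). Each returns a list of dicts, best first, with "confidence" (0 to 1); they miss things now and then, are a little off and sometimes report something else, mostly with a low value. They report only what shows in the picture. A call takes as long as a camera call. They do not tell look-alikes from the thing itself.
- finder.look_for(camera, label): "box" ([left, top, right, bottom] in pixels, round what is visible of it).
The state is a dict: "time_s": time; "qpos": joint angles; "qvel": joint speeds; "joint_efforts": joint torques, N m; "eef_pos": TCP position; "orientation": TCP orientation; "ft_force": force on the tool from outside, world axes, zero at the start; "torque": the same for the moment, N m; "grip_width": finger opening in m.
Only numpy, scipy, OpenCV 4.12 (cv2) and the standard library are available. Lean on these libraries where they do the work, as an engineer would, in place of code of your own. Each camera call takes 0.05 s, during which the arm holds its last target.

## Working session

There is one attempt and no reset: what is moved stays moved. The work goes in short steps, Python scripts to look and compute and a tool call to move; the robot and the scene stay as the last step left them, time stands still between calls to the robot, and variables do not carry over. Pictures are saved under pics/ and viewed, and the job is handed in when it is done.

Besides the shell and the picture viewer there is one more tool, called after "Request:" as a command line: name --pt "numbers of a row" for each row, then --argument value for the rest. apply_moves: Moves the arm, as the interface text tells. Its arguments: {"type":"object","properties":{"series":{"type":"array"}},"required":["series"]}

```bash
mkdir -p pics; python3 - <<'E'
from workcell import *
import cv2,numpy as np
o=get_obs();print({k:np.round(v,3).tolist() for k,v in o.items()},arm.grip_point_offset)
for c in ["scene","top","wrist"]:
    im=read_camera(c);cv2.imwrite(f"pics/a_{c}.png",im[:,:,::-1])
    m=camera_model(c);print(c,m["vertical_fov"],m["cx"],m["cy"],{k:v for k,v in m.items() if k not in("T","vertical_fov","cx","cy")},np.round(m["T"],3).tolist())
    if c!="wrist":
      for l in ["castor","castor_grip","socket","mouth","dolly","kit","glide"]:
        try: print(l,[(np.round(d["box"]).tolist(),round(d["confidence"],2)) for d in finder.look_for(c,l)])
        except Exception as e: print(l,e)
E
```

```text
{'time_s': 0.0, 'qpos': [-1.403, 0.105, 0.096, 1.564, 0.0, 1.353], 'qvel': [-0.001, 0.001, 0.001, 0.0, -0.0, -0.001], 'joint_efforts': [0.001, -55.693, 50.365, 0.017, -0.0, -0.0], 'eef_pos': [0.226, -0.556, 0.23], 'orientation': [-0.001, 0.981, 0.192, 0.0], 'ft_force': [0.059, -0.029, -0.273], 'torque': [-0.033, 0.062, -0.045], 'grip_width': 0.085} 0.0187
scene 57.05314158962095 322.09452736588725 201.1779103258209 {} [[-0.293, -0.767, 0.57, 1.22], [0.956, -0.237, 0.172, 0.081], [0.003, 0.596, 0.803, 0.972], [0.0, 0.0, 0.0, 1.0]]
castor [([276.0, 153.0, 292.0, 171.0], 0.5), ([350.0, 212.0, 475.0, 348.0], 0.25)]
castor_grip [([276.0, 155.0, 286.0, 173.0], 0.67), ([209.0, 222.0, 309.0, 268.0], 0.46)]
socket [([358.0, 170.0, 381.0, 193.0], 0.9), ([401.0, 182.0, 427.0, 208.0], 0.78), ([319.0, 204.0, 346.0, 229.0], 0.7), ([361.0, 201.0, 381.0, 227.0], 0.61)]
mouth [([360.0, 200.0, 382.0, 236.0], 0.94), ([356.0, 167.0, 377.0, 192.0], 0.86), ([408.0, 182.0, 429.0, 208.0], 0.86), ([321.0, 206.0, 341.0, 227.0], 0.64), ([276.0, 151.0, 291.0, 170.0], 0.19)]
dolly [([348.0, 212.0, 474.0, 346.0],
[... 295 characters left out ...]
, 390.0, 272.0], 0.89)]
castor_grip [([373.0, 247.0, 390.0, 274.0], 0.52)]
socket [([294.0, 196.0, 322.0, 226.0], 0.96), ([251.0, 214.0, 278.0, 240.0], 0.78), ([265.0, 264.0, 295.0, 290.0], 0.62), ([206.0, 259.0, 233.0, 286.0], 0.6)]
mouth [([202.0, 263.0, 231.0, 290.0], 0.85), ([293.0, 197.0, 320.0, 226.0], 0.83), ([262.0, 262.0, 291.0, 290.0], 0.71), ([368.0, 208.0, 389.0, 230.0], 0.23)]
dolly [([151.0, 97.0, 266.0, 240.0], 0.9)]
kit [([359.0, 208.0, 397.0, 279.0], 0.68)]
glide [([372.0, 209.0, 388.0, 229.0], 0.67)]
wrist 65.70646984690485 317.6199706431258 198.7161535943993 {} [[0.376, 0.895, 0.241, 0.287], [-0.927, 0.363, 0.098, -0.53], [-0.0, -0.261, 0.965, 0.374], [0.0, 0.0, 0.0, 1.0]]
```

```bash
python3 - <<'E'
import cv2
for c,(x0,y0,x1,y1) in {"top":(130,80,430,305),"scene":(190,120,490,345)}.items():
    im=cv2.imread(f"pics/a_{c}.png")[y0:y1,x0:x1]
    cv2.imwrite(f"pics/b_{c}.png",cv2.resize(im,(800,600),interpolation=cv2.INTER_CUBIC))
E
```

```text
(no output)
```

View pics/b_top.png

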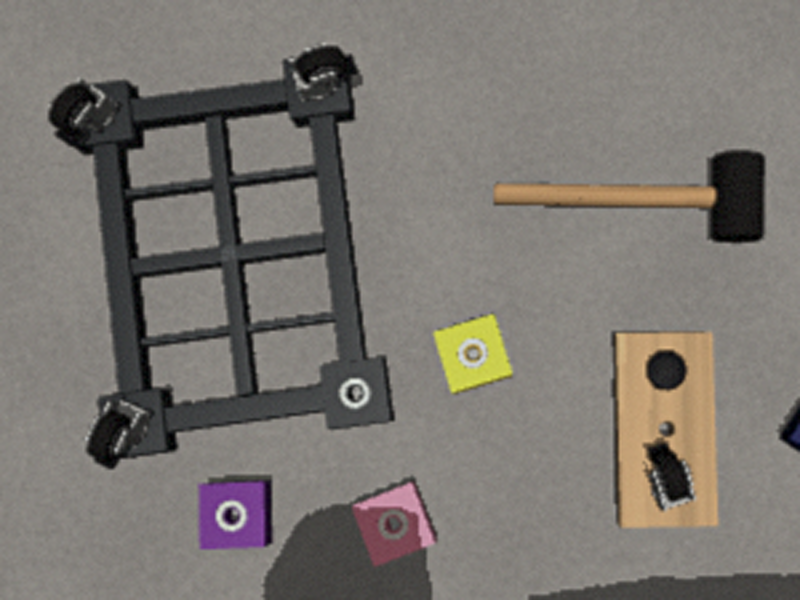

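View pics/b_scene.png

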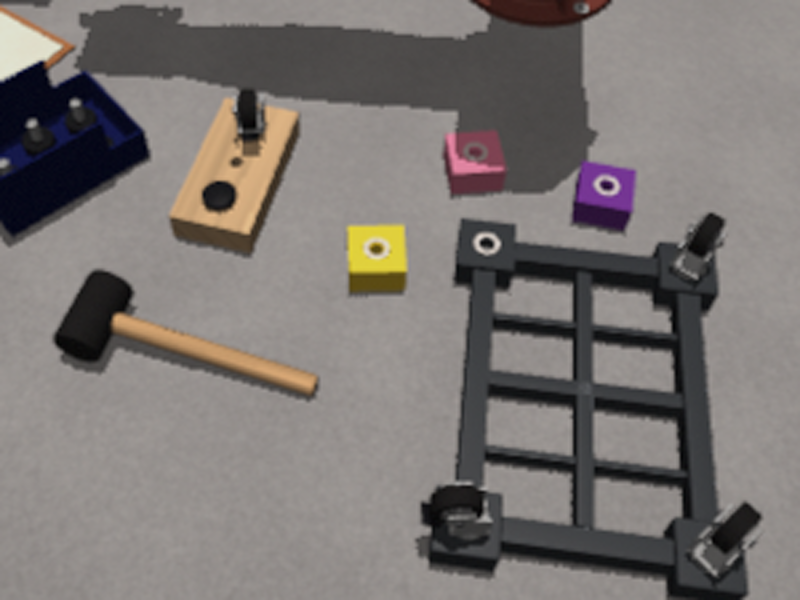

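View pics/a_wrist.png

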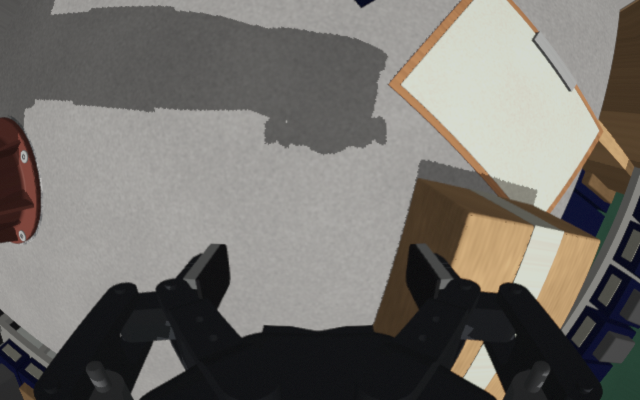

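The top crop shows these candidates:
- **Castor:** the loose one is on the board at full pixel (381,259). The three fitted ones on the dolly at (161,120), (251,106) and (175,242) are not it.
- **Socket:** the dark grey corner with a white ring is at (263,227). The look-alikes are purple (217,273), pink (277,276) and yellow (307,212).

I choose the castor on the board and the dark grey dolly corner.

```bash
cat > h.py <<'E'
import numpy as np,cv2
from workcell import *
def ray(m,u,v,fish=False):
    f=200/np.tan(np.radians(m["vertical_fov"]/2))
    x=(u-m["cx"]);y=(v-m["cy"])
    if fish:
        r=np.hypot(x,y);th=r/f
        d=np.array([np.sin(th)*x/max(r,1e-9),-np.sin(th)*y/max(r,1e-9),-np.cos(th)])
    else: d=np.array([x/f,-y/f,-1.])
    T=np.array(m["T"]);return T[:3,3],T[:3,:3]@d
def plane(m,u,v,z,fish=False):
    o,d=ray(m,u,v,fish);return o+d*(z-o[2])/d[2]
def proj(m,P,fish=False):
    f=200/np.tan(np.radians(m["vertical_fov"]/2));T=np.array(m["T"])
    p=T[:3,:3].T@(np.asarray(P,float)-T[:3,3]);x,y,z=p[0],-p[1],-p[2]
    if fish:
        r=np.hypot(x,y);th=np.arctan2(r,z);k=f*th/max(r,1e-12)
    else:k=f/z
    return np.array([m["cx"]+k*x,m["cy"]+k*y])
def crop(im,u,v,w,h,s,name):
    x0=int(u-w/2);y0=int(v-h/2);x0=max(0,min(640-w,x0));y0=max(0,min(400-h,y0))
    cv2.imwrite(name,cv2.resize(im[y0:y0+h,x0:x0+w],(w*s,h*s),interpolation=cv2.INTER_CUBIC));return x0,y0
E
python3 - <<'E'
from h import *
t=camera_model("top");s=camera_model("scene")
print("mouth top",plane(t,262.8,227.4,.04),"scene",plane(s,190+487*.375,120+243*.375,.04))
for n,a,b in [("kit c1",(615,332),0),("c2",(711,332),0),("c3",(717,525),0),("c4",(619,525),0),("glide",(666,370),0),("mid hole",(667,428),0)]:
    print(n,plane(t,130+a[0]*.375,80+a[1]*.375,.053 if n=="glide" else .04))
for n,a,z in [("castor wheeltop",(660,462),.112),("fork",(675,488),.08)]:
    print(n,plane(t,130+a[0]*.375,80+a[1]*.375,z))
im=cv2.imread("pics/a_top.png");print(crop(im,381,255,60,45,13,"pics/c_cast.png"))
print(crop(im,263,227,60,45,13,"pics/c_mouth.png"))
E
```

```text
mouth top [0.54610721 0.03885028 0.04      ] scene [0.54807134 0.04112842 0.04      ]
kit c1 [ 0.61548135 -0.22967171  0.04      ]
c2 [ 0.61773638 -0.32975567  0.04      ]
c3 [ 0.41912085 -0.33683213  0.04      ]
c4 [ 0.41709532 -0.23632866  0.04      ]
glide [ 0.57614258 -0.28122987  0.053     ]
mid hole [ 0.51708573 -0.28469196  0.04      ]
castor wheeltop [ 0.4831026  -0.26748856  0.112     ]
fork [ 0.45734449 -0.28717092  0.08      ]
(351, 232)
(233, 204)
```

View pics/c_cast.png

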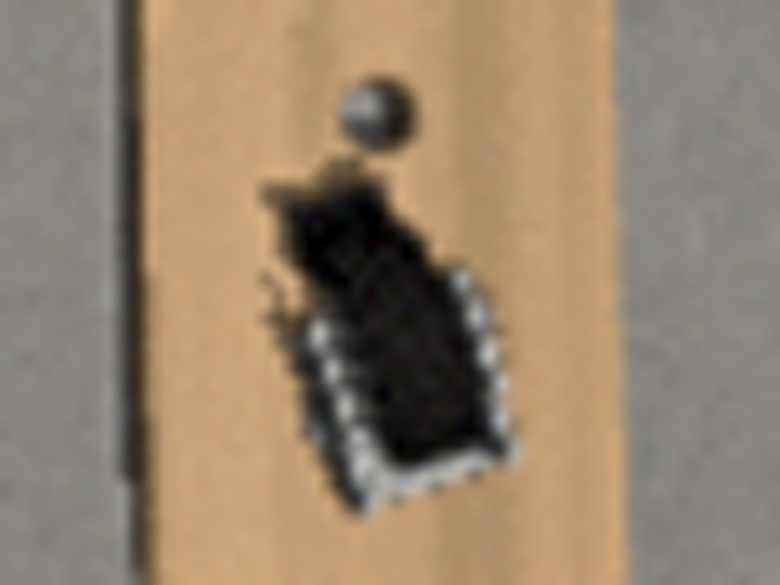

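View pics/c_mouth.png

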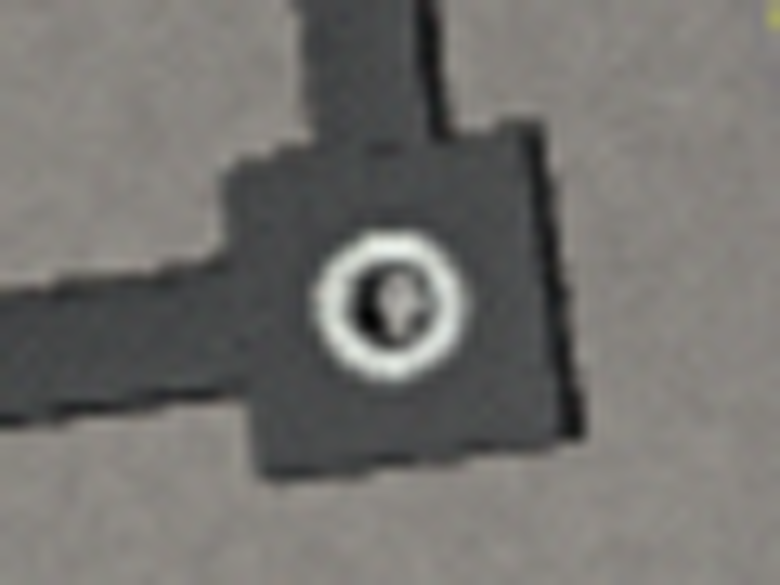

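The loose castor stands in the board's near hole at about (0.457, -0.285), with its trail at a yaw of roughly 16°. The mouth is at about (0.547, 0.040). I'll move above the castor and look with the wrist camera.

Request:
apply_moves --pt "85 32 38 2 0 0 -1" --pt "85 32 38 2 0 0 -1" --pt "85 32 38 2 0 0 -1" --pt "85 32 38 2 0 0 -1" --pt "85 32 38 2 0 0 -1"

```text
time_s: 1.27
eef_pos: [0.3596, -0.3941, 0.2378]
orientation: [-0.0, 0.99, 0.141, -0.001]
ft_force: [0.9, -0.2, 0.8]
grip_width: 0.085
```

Request:
apply_moves --pt "85 30 38 0 0 0 -1" --pt "85 25 33 0 0 0 0" --pt "85 0 0 0 0 0 0"

```text
time_s: 1.52
eef_pos: [0.4137, -0.3228, 0.2391]
orientation: [-0.0, 0.991, 0.134, 0.001]
ft_force: [-0.3, 0.2, -0.2]
grip_width: 0.0849
```

```bash
python3 - <<'E'
from h import *
o=get_obs();print(o["time_s"],o["eef_pos"],o["orientation"],o["ft_force"])
m=camera_model("wrist");im=read_camera("wrist")[:,:,::-1];cv2.imwrite("pics/d.png",im)
im2=read_camera("top")[:,:,::-1];cv2.imwrite("pics/d_top.png",im2)
import pickle;pickle.dump(m,open("d.pkl","wb"))
for l in ["castor","kit"]:print(l,[(np.round(d["box"]).tolist(),round(d["confidence"],2)) for d in finder.look_for("wrist",l)])
E
```

```text
1.5167 [ 0.41369954 -0.3227969   0.23911454] [-2.29995299e-05  9.91026896e-01  1.33661387e-01  5.69723842e-04] [-0.30341792  0.16016027 -0.20949452]
castor [([270.0, 86.0, 315.0, 152.0], 0.92)]
kit [([248.0, 2.0, 373.0, 177.0], 0.87)]
```

View pics/d.png

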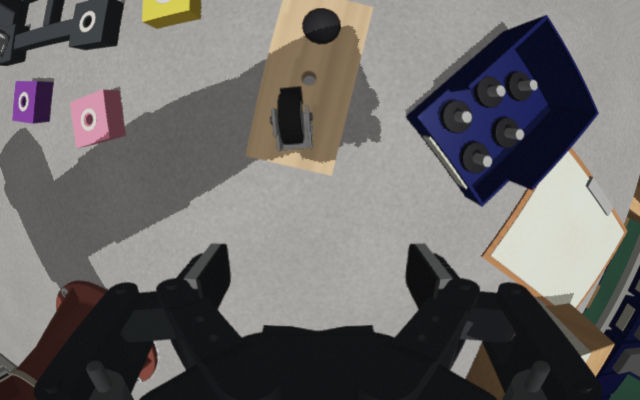

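The wrist view shows the castor at (293,120), in the board hole nearest the robot. The mid hole is at (309,78) and the glide foot at (321,26). I'll zoom in to fit its pose.

```bash
python3 - <<'E'
from h import *
im=cv2.imread("pics/d.png");print(crop(im,293,118,70,75,8,"pics/d2.png"))
E
```

```text
(258, 80)
```

View pics/d2.png

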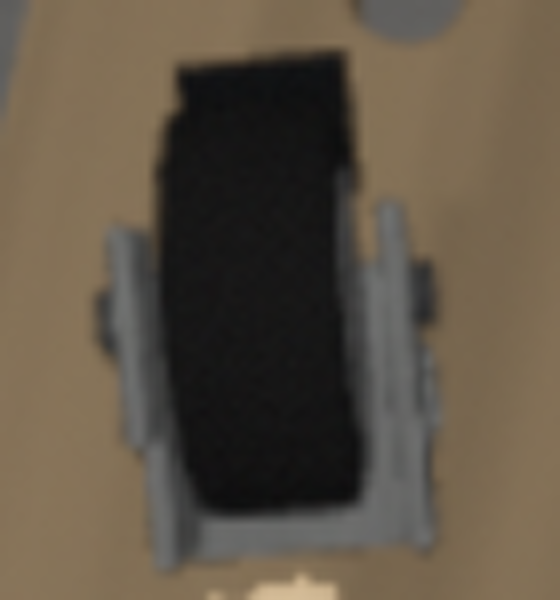

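```bash
cat > fit.py <<'E'
from h import *
from scipy.optimize import least_squares
def fit(m,feats,z0,x0):
    def P(q,p):
        c,s=np.cos(q[2]),np.sin(q[2]);return [q[0]+c*p[0]-s*p[1],q[1]+s*p[0]+c*p[1],z0+p[2]]
    f=lambda q:np.concatenate([proj(m,P([q[0],q[1],q[2]],p),True)-uv for p,uv in feats])
    r=least_squares(f,x0,x_scale=[.01,.01,.1]);return r.x,r.fun.reshape(-1,2),P
E
python3 - <<'E'
from fit import *
import pickle
m=pickle.load(open("d.pkl","rb"))
px=lambda a,b:np.array([258+a/8-.5,80+b/8-.5])
F=[((.014,.020,.047),px(103,318)),((.014,-.020,.047),px(430,290)),((-.017,.017,.044),px(158,568)),((-.017,-.017,.044),px(432,545)),]
x,r,P=fit(m,F,.04,[.457,-.285,.28]);print(x,np.degrees(x[2]));print(r)
F2=F[:2]+[((.017,.017,.044),px(110,228)),((.017,-.017,.044),px(402,203))]
x2,r2,P=fit(m,F2,.04,[.457,-.285,.28]);print(x2,np.degrees(x2[2]));print(r2)
im=cv2.imread("pics/d.png")[80:155,258:328];im=cv2.resize(im,None,fx=8,fy=8)
for xx,col in((x,(0,255,0)),(x2,(0,0,255))):
  L=lambda pts:cv2.polylines(im,[np.int32([(proj(m,P(xx,p),True)-[258,80]+.5)*8 for p in pts])],False,col,1)
  for s in(1,-1):
    L([(-.017,s*.017,.011),(-.017,s*.017,.044),(.017,s*.017,.044),(.017,s*.017,.011),(-.017,s*.017,.011)])
    t=np.linspace(0,6.3,40);L([(.014+.025*np.cos(a),s*.01,.047+.025*np.sin(a)) for a in t])
cv2.imwrite("pics/d3.png",im)
for q in [(.457,-.2853,.04),(.577,-.2812,.053),(.517,-.2833,.04),(.547,.040,.04)]:print(proj(m,q,True))
print(plane(m,309,78,.04,True),plane(m,321.5,26,.053,True),plane(m,86.5,20,.04,True))
E
```

```text
[ 0.45739436 -0.28464722  0.35008811] 20.0585710972768
[[-0.32150155  0.16655565]
 [ 0.69980636 -0.38807872]
 [-0.51088449  0.25359375]
 [ 0.11327193 -0.01066051]]
[ 0.46070961 -0.28277324  0.338757  ] 19.409346173056324
[[-1.19345395 -3.9006818 ]
 [-0.10628322 -4.03288643]
 [ 1.23098342  3.98381876]
 [ 0.08422488  4.03183539]]
[296.14934115 130.34769855]
[321.61424141  23.86835045]
[308.74718781  77.67285268]
[87.28854833 20.80185797]
[ 0.51671624 -0.28366288  0.04      ] [ 0.57457355 -0.28173764  0.053     ] [0.54816084 0.04215775 0.04      ]
```

View pics/d3.png

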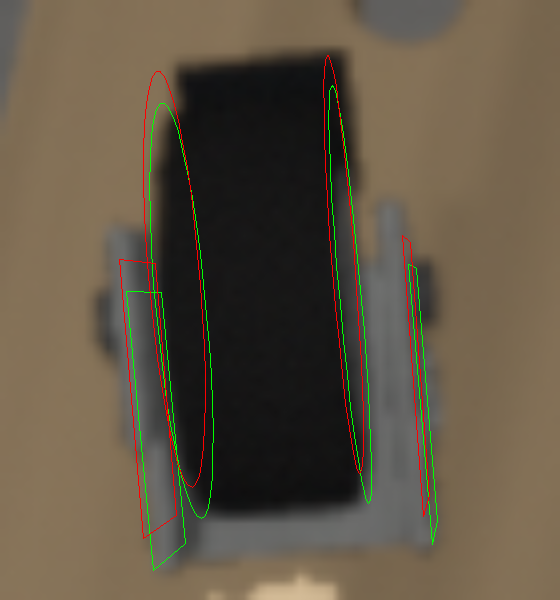

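The fit agrees with the board hole: castor at (0.4574, -0.2846) with yaw about 19.5°. The grip point is therefore (0.4555, -0.2853, 0.073). Now I'll align above it.

Request:
apply_moves --pt "85 24 22 -30 0 0 2.5" --pt "85 20 18 -30 0 0 2" --pt "85 0 0 -10 0 0 0" --pt "85 0 0 0 0 0 0"

```text
time_s: 2.05
eef_pos: [0.4515, -0.295, 0.1686]
orientation: [0.002, 0.986, 0.166, 0.0]
ft_force: [0.8, 0.3, -0.1]
grip_width: 0.0849
```

```bash
python3 - <<'E'
from h import *
o=get_obs();q=o["orientation"];print(o["time_s"],o["eef_pos"],q,np.degrees(2*np.arctan2(q[2],q[1])),o["ft_force"])
m=camera_model("wrist");im=read_camera("wrist")[:,:,::-1];cv2.imwrite("pics/e.png",im)
import pickle;pickle.dump(m,open("e.pkl","wb"))
E
```

```text
2.05 [ 0.45148301 -0.29501187  0.16864546] [2.45926631e-03 9.86059775e-01 1.66373238e-01 1.34542954e-04] 19.154094501110876 [ 0.84204587  0.33785478 -0.07726214]
```

View pics/e.png

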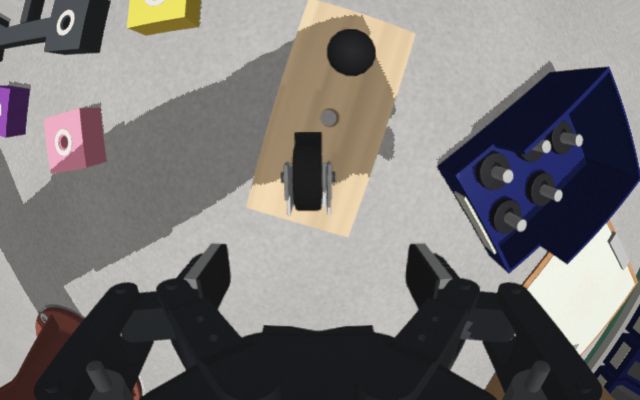

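The castor now sits at (308,175), nearly upright in the picture, so the yaw matches. I'll refine the fit.

```bash
python3 - <<'E'
from h import *
im=cv2.imread("pics/e.png");print(crop(im,308,175,70,95,8,"pics/e2.png"))
E
```

```text
(273, 127)
```

View pics/e2.png

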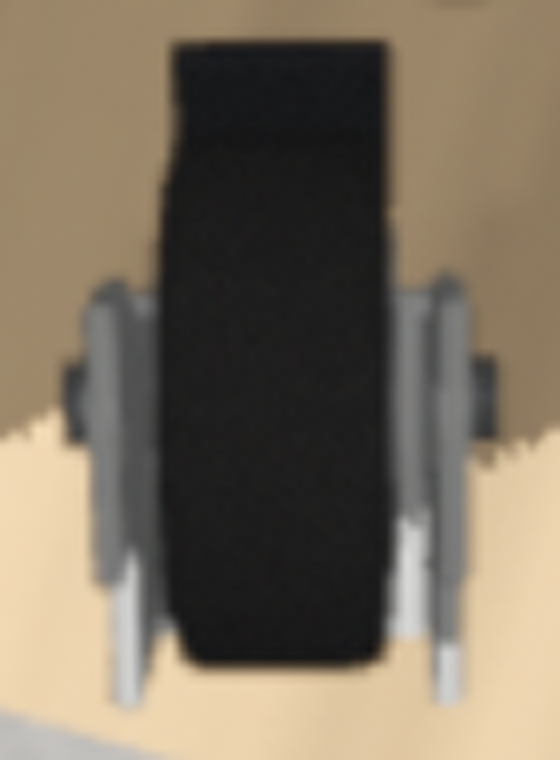

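```bash
python3 - <<'E'
from fit import *
import pickle
m=pickle.load(open("e.pkl","rb"))
px=lambda a,b:np.array([273+a/8-.5,127+b/8-.5])
F=[((.014,.020,.047),px(65,400)),((.014,-.020,.047),px(497,397)),((-.017,.017,.044),px(112,708)),((-.017,-.017,.044),px(463,703)),]
x,r,P=fit(m,F,.04,[.457,-.285,.28]);print(x,np.degrees(x[2]));print(r)
g=P(x,(-.002,0,.033));print(g)
print("mouth",plane(m,65,22,.04,True))
E
```

```text
[ 0.45704131 -0.28466236  0.34319548] 19.663652375795913
[[ 0.02863504  0.00860567]
 [ 0.01053419 -0.23223291]
 [-0.01144884  0.00756735]
 [-0.02814485  0.23346247]]
[np.float64(0.45515794535127185), np.float64(-0.2853353599035107), 0.07300000000000001]
mouth [0.54662275 0.04082296 0.04      ]
```

Request:
apply_moves --pt "85 4 10 -10 0 0 0.5" --pt "85 0 0 -25 0 0 0" --pt "85 0 0 -25 0 0 0" --pt "85 0 0 0 0 0 0"

```text
time_s: 2.43
eef_pos: [0.4552, -0.2893, 0.1114]
orientation: [0.005, 0.986, 0.167, 0.002]
ft_force: [-0.8, 0.6, -0.5]
grip_width: 0.0851
```

Request:
apply_moves --pt "85 0 4 -25 0.5 0.3 0" --pt "85 0 1 -20 0 0 0" --pt "85 0 0 -5 0 0 0" --pt "85 0 0 0 0 0 0"

```text
time_s: 2.77
eef_pos: [0.4556, -0.2874, 0.0655]
orientation: [0.003, 0.986, 0.165, 0.002]
ft_force: [-0.8, -0.2, -0.3]
grip_width: 0.0851
```

Request:
apply_moves --pt "85 0 3 -9 0.4 0.3 0.3" --pt "85 0 1 -5 0 0 0" --pt "85 0 0 0 0 0 0"

```text
time_s: 3.02
eef_pos: [0.4569, -0.2854, 0.0549]
orientation: [0.001, 0.986, 0.168, 0.001]
ft_force: [0.9, 0.6, -0.8]
grip_width: 0.0851
```

```bash
cat >> h.py <<'E'
def st():
    o=get_obs();q=np.array(o["orientation"]);from scipy.spatial.transform import Rotation as R
    r=R.from_quat([*q[1:],q[0]]);z=r.as_matrix()[:,2]
    print("t",round(float(o["time_s"]),2),"pos",np.round(o["eef_pos"],4),"yaw",round(np.degrees(2*np.arctan2(q[2],q[1])),2),"fix rx,ry deg",np.round(np.degrees([-z[1],z[0]]),2),"f",np.round(o["ft_force"],2),"w",o["grip_width"]);return o
E
python3 - <<'E'
from h import *
st();im=read_camera("wrist")[:,:,::-1];cv2.imwrite("pics/f.png",im)
E
```

```text
t 3.02 pos [ 0.4569 -0.2854  0.0549] yaw 19.29 fix rx,ry deg [0.06 0.12] f [ 0.86  0.63 -0.79] w 0.08506636001726096
```

View pics/f.png

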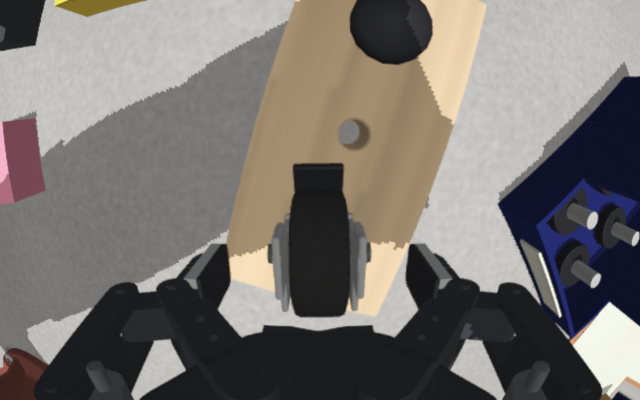

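The castor is centred between the pads: it sits at column 319 and the fingers at 229 and 410. Closing now.

Request:
apply_moves --pt "85 -1.5 0 -2 0 0 0" --pt "34 0 0 0 0 0 0" --pt "25 0 0 0 0 0 0" --pt "25 0 0 0 0 0 0" --pt "25 0 0 0 0 0 0"

```text
time_s: 3.48
eef_pos: [0.4564, -0.2866, 0.0555]
orientation: [0.002, 0.986, 0.168, 0.002]
ft_force: [0.6, 0.7, 0.8]
grip_width: 0.0384
```

Request:
apply_moves --pt "25 0 0 0 0 0 0" --pt "25 0 0 0 0 0 0" --pt "25 0 0 0 0 0 0"

```text
time_s: 3.73
eef_pos: [0.4564, -0.2866, 0.0558]
orientation: [0.002, 0.986, 0.168, 0.002]
ft_force: [0.4, -1.4, 0.6]
grip_width: 0.0332
```

```bash
python3 - <<'E'
from h import *
st();im=read_camera("wrist")[:,:,::-1];cv2.imwrite("pics/g.png",im)
E
```

```text
t 3.73 pos [ 0.4564 -0.2866  0.0558] yaw 19.3 fix rx,ry deg [0.23 0.27] f [ 0.4  -1.42  0.59] w 0.033161895062283925
```

View pics/g.png

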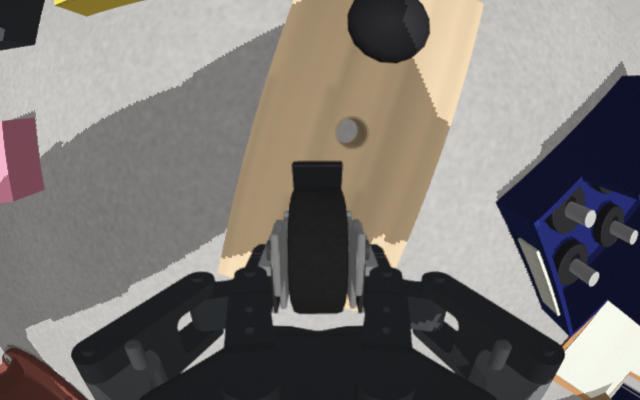

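Gripped at 33.2 mm, with the cheeks 34 mm over the outsides. Lifting straight up.

Request:
apply_moves --pt "25 0 0 10 0 0 0" --pt "25 0 0 15 0 0 0" --pt "25 0 0 15 0 0 0" --pt "25 0 0 25 0 0 0" --pt "25 0 0 25 0 0 0"

```text
time_s: 4.2
eef_pos: [0.4533, -0.2835, 0.1441]
orientation: [-0.002, 0.986, 0.168, -0.001]
ft_force: [0.2, 0.1, -1.6]
grip_width: 0.0331
```

Request:
apply_moves --pt "25 0 0 25 0.2 0.3 0" --pt "25 10 35 10 0 0 0" --pt "25 10 38 0 0 0 0" --pt "25 10 38 0 0 0 0" --pt "25 10 38 0 0 0 0"

```text
time_s: 4.62
eef_pos: [0.4943, -0.1382, 0.1911]
orientation: [0.001, 0.987, 0.162, 0.0]
ft_force: [0.5, -0.4, -3.1]
grip_width: 0.0334
```

Request:
apply_moves --pt "25 10 38 0 0 0 0" --pt "25 10 38 0 0 0 0" --pt "25 10 38 0 0 0 0" --pt "25 5 15 0 0 0 0" --pt "25 0 0 0 0 0 0"

```text
time_s: 5.03
eef_pos: [0.5303, 0.0037, 0.1957]
orientation: [0.001, 0.986, 0.164, 0.002]
ft_force: [-1.3, 0.2, -1.5]
grip_width: 0.0331
```

```bash
python3 - <<'E'
from h import *
st();m=camera_model("wrist");im=read_camera("wrist")[:,:,::-1];cv2.imwrite("pics/i.png",im)
import pickle;pickle.dump(m,open("i.pkl","wb"))
E
```

```text
t 5.03 pos [0.5303 0.0037 0.1957] yaw 18.91 fix rx,ry deg [0.05 0.25] f [-1.3   0.2  -1.52] w 0.03312878995879297
```

View pics/i.png

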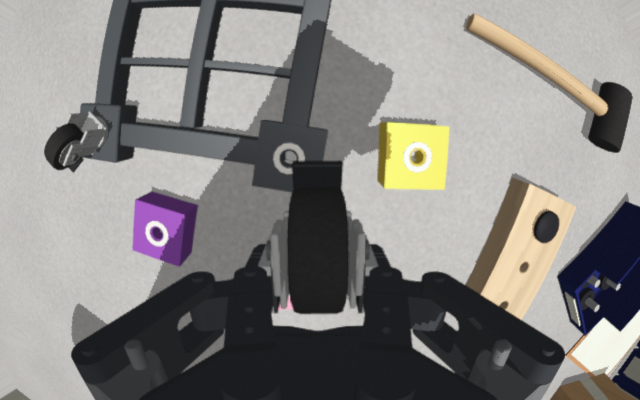

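The castor is held upright and the mouth ring is visible at (288,158). I'll measure the ring centre and the castor's pose in the hand.

```bash
python3 - <<'E'
from h import *
im=cv2.imread("pics/i.png");print(crop(im,290,158,50,40,16,"pics/i2.png"));print(crop(im,318,240,120,75*2,5,"pics/i3.png"))
E
```

```text
(265, 138)
(258, 165)
```

View pics/i2.png

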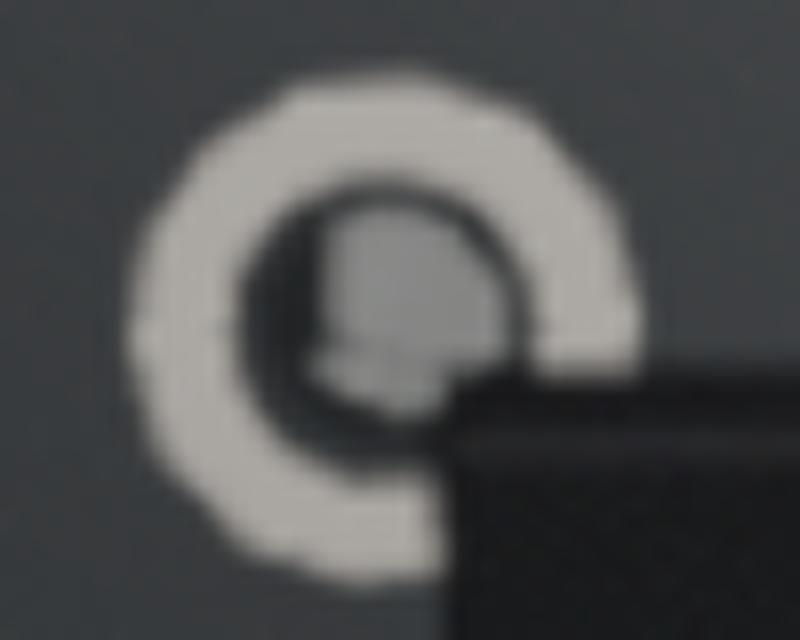

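View pics/i3.png

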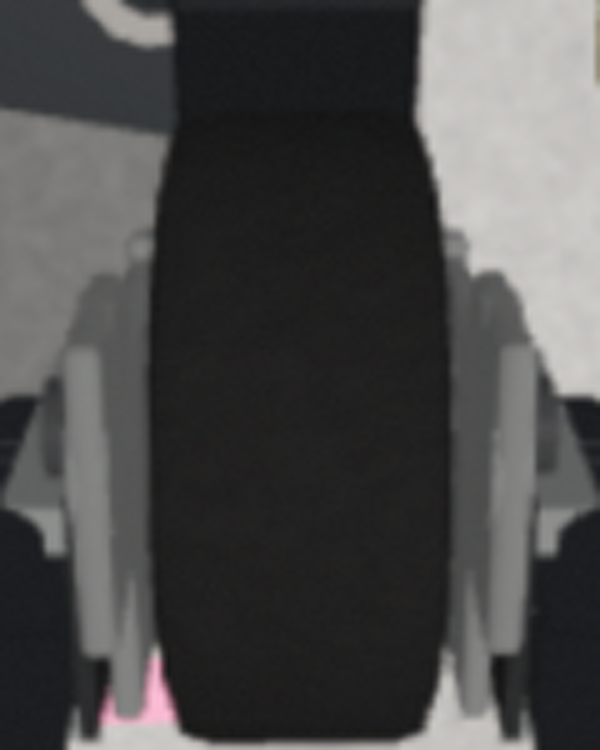

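```bash
python3 - <<'E'
from fit import *
import pickle
m=pickle.load(open("i.pkl","rb"))
px=lambda a,b:np.array([258+a/5-.5,165+b/5-.5])
F=[((.014,.020,.047),px(44,430)),((.014,-.020,.047),px(557,425)),((-.017,.017,.044),px(108,715)),((-.017,-.017,.044),px(492,715)),]
for dz in(-.003,0,.003):
  x,r,P=fit(m,F,.1957-.0158+dz,[.53,0,.33]);print(dz,x,np.degrees(x[2]),np.round(r,2).tolist())
print("mouth",plane(m,288.7,157.9,.04,True))
T=camera_model("wrist")["T"];
E
```

```text
-0.003 [0.52932693 0.00462569 0.33266151] 19.06010043146032 [[2.35, -0.74], [-2.63, -0.06], [1.52, 0.34], [-1.21, 0.09]]
0 [0.53083877 0.0051486  0.33267057] 19.060619643175414 [[1.03, -1.3], [-1.31, -0.64], [0.64, 1.24], [-0.32, 0.98]]
0.003 [0.53234525 0.00566966 0.33268008] 19.061164786702424 [[-0.36, -1.88], [0.07, -1.23], [-0.29, 2.18], [0.62, 1.92]]
mouth [0.54664635 0.03988378 0.04      ]
```

Request:
apply_moves --pt "25 9 20 -10 0 0 0" --pt "25 8 18 -20 0 0.2 0" --pt "25 0 0 -25 0 0 0" --pt "25 0 0 -10 0 0 0" --pt "25 0 0 0 0 0 0"

```text
time_s: 5.5
eef_pos: [0.5482, 0.0379, 0.132]
orientation: [0.002, 0.987, 0.163, 0.002]
ft_force: [0.6, -0.4, -2.6]
grip_width: 0.0331
```

```bash
python3 - <<'E'
from h import *
st()
im=read_camera("scene")[:,:,::-1];cv2.imwrite("pics/j.png",im);print(crop(im,370,205,80,60,10,"pics/j2.png"))
print(proj(camera_model("scene"),[.5472,.0405,.04]))
E
```

```text
t 5.5 pos [0.5482 0.0379 0.132 ] yaw 18.74 fix rx,ry deg [0.22 0.23] f [ 0.62 -0.38 -2.56] w 0.033143619767161646
(330, 175)
[372.48653085 210.85567544]
```

View pics/j2.png

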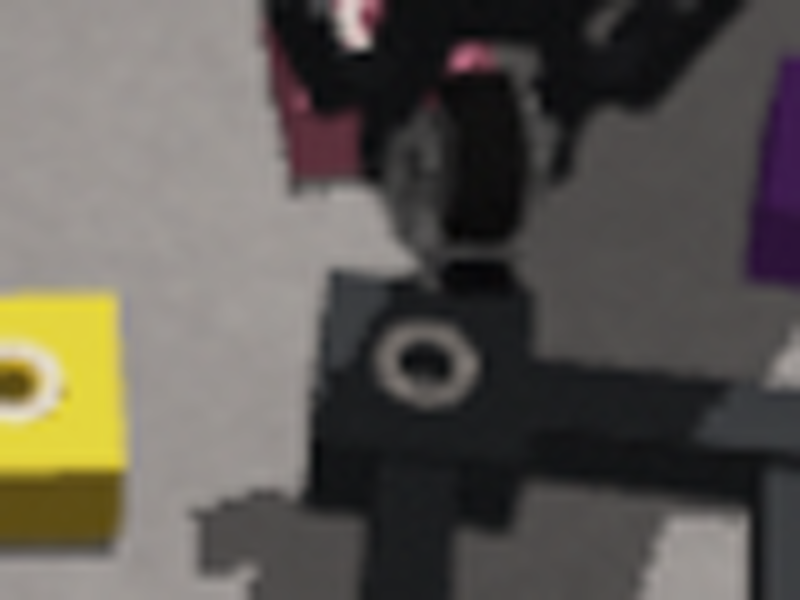

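The castor hangs upright over the dark grey pad, with the ring at crop (427,362). I'll correct x by -2 mm and lower gently.

Request:
apply_moves --pt "25 -2 0.5 -12 0.2 0.2 0" --pt "25 0 0 -14 0 0 0" --pt "25 0 0 -5 0 0 0" --pt "25 0 0 0 0 0 0"

```text
time_s: 5.88
eef_pos: [0.5473, 0.0351, 0.1027]
orientation: [0.001, 0.987, 0.161, 0.002]
ft_force: [-0.1, 0.3, -1.7]
grip_width: 0.0332
```

```bash
python3 - <<'E'
from h import *
st()
im=read_camera("scene")[:,:,::-1];print(crop(im,370,205,80,60,10,"pics/k2.png"))
st()
E
```

```text
t 5.88 pos [0.5473 0.0351 0.1027] yaw 18.5 fix rx,ry deg [0.07 0.26] f [-0.09  0.32 -1.68] w 0.0332259836360235
(330, 175)
t 5.93 pos [0.5474 0.0351 0.1031] yaw 18.51 fix rx,ry deg [0.08 0.27] f [ 0.02 -0.72 -1.85] w 0.03326675654743046
```

View pics/k2.png

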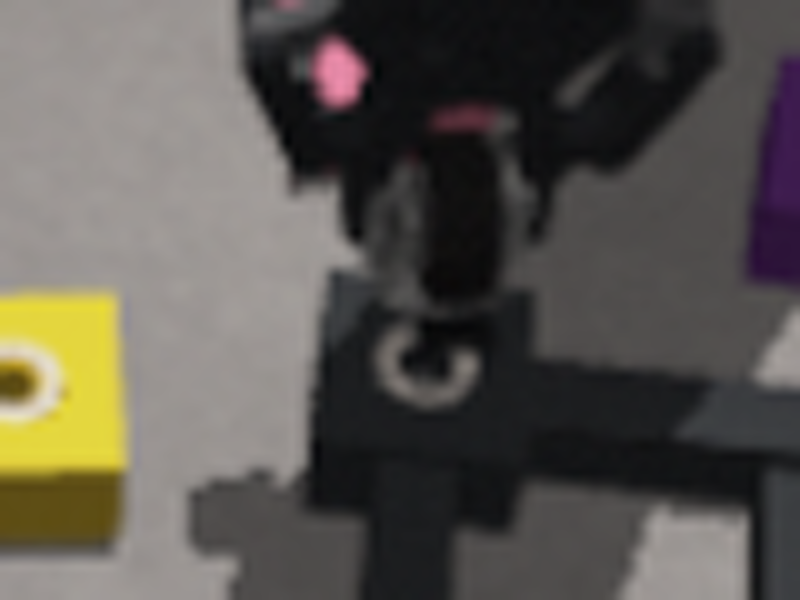

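Request:
apply_moves --pt "25 -1 4 0 0 0.2 0" --pt "25 0 0 0 0 0 0"

```text
time_s: 6.1
eef_pos: [0.5465, 0.039, 0.1038]
orientation: [0.001, 0.987, 0.16, 0.001]
ft_force: [-0.1, 0.6, -2.2]
grip_width: 0.0331
```

Request:
apply_moves --pt "25 0 0.3 -6 0 0 0" --pt "25 0 0.3 -5 0 0 0" --pt "25 0 0 0 0 0 0"

```text
time_s: 6.35
eef_pos: [0.5475, 0.04, 0.0932]
orientation: [0.001, 0.987, 0.161, 0.002]
ft_force: [-0.3, 0.5, -1.0]
grip_width: 0.0326
```

Request:
apply_moves --pt "25 -1.2 -1.2 -3 0 0 0" --pt "25 0 0 -3 0 0 0" --pt "25 0 0 0 0 0 0"

```text
time_s: 6.6
eef_pos: [0.5461, 0.0388, 0.0863]
orientation: [0.001, 0.987, 0.161, 0.002]
ft_force: [-0.2, 0.2, -1.6]
grip_width: 0.0331
```

Tip is inside with no contact force. Continuing.

Request:
apply_moves --pt "25 0 0 -3 0 0 0" --pt "25 0 0 -2 0 0 0" --pt "25 0 0 0 0 0 0"

```text
time_s: 6.85
eef_pos: [0.546, 0.0387, 0.0807]
orientation: [0.001, 0.987, 0.161, 0.002]
ft_force: [0.3, 0.1, -2.5]
grip_width: 0.033
```

Request:
apply_moves --pt "25 0 0 -3 0 0 0" --pt "25 0 0 -2 0 0 0" --pt "25 0 0 0 0 0 0"

```text
time_s: 7.1
eef_pos: [0.5461, 0.0387, 0.0753]
orientation: [0.001, 0.987, 0.161, 0.002]
ft_force: [-1.6, 0.1, -1.4]
grip_width: 0.0331
```

Request:
apply_moves --pt "25 0 0 -2 0 0 0" --pt "25 0 0 -2 0 0 0" --pt "25 0 0 0 0 0 0"

```text
time_s: 7.35
eef_pos: [0.5461, 0.0387, 0.0709]
orientation: [0.001, 0.987, 0.161, 0.002]
ft_force: [-0.3, 0.3, -1.3]
grip_width: 0.0331
```

Request:
apply_moves --pt "25 0 0 -2 0 0 0" --pt "25 0 0 -2 0 0 0" --pt "25 0 0 0 0 0 0"

```text
time_s: 7.6
eef_pos: [0.5465, 0.0386, 0.0675]
orientation: [0.001, 0.987, 0.161, 0.002]
ft_force: [-0.9, -1.2, -2.2]
grip_width: 0.0332
```

Request:
apply_moves --pt "25 0 0 -2 0 0 0" --pt "25 0 0 -1 0 0 0" --pt "25 0 0 0 0 0 0"

```text
time_s: 7.85
eef_pos: [0.5465, 0.0384, 0.065]
orientation: [0.002, 0.987, 0.161, 0.002]
ft_force: [-0.6, -0.3, -2.1]
grip_width: 0.0331
```

No spread force shows yet at about 9 mm before home, so I'll check with pictures.

```bash
python3 - <<'E'
from h import *
for i in range(2): st(); im=read_camera("scene")[:,:,::-1]
crop(im,370,205,80,60,10,"pics/l2.png")
w=read_camera("wrist")[:,:,::-1];cv2.imwrite("pics/l.png",w)
E
```

```text
t 7.85 pos [0.5465 0.0384 0.065 ] yaw 18.52 fix rx,ry deg [0.15 0.27] f [-0.59 -0.26 -2.08] w 0.0330968598431424
t 7.9 pos [0.5465 0.0385 0.065 ] yaw 18.52 fix rx,ry deg [0.15 0.27] f [-1.98 -0.57 -1.63] w 0.033426543123056256
```

View pics/l2.png

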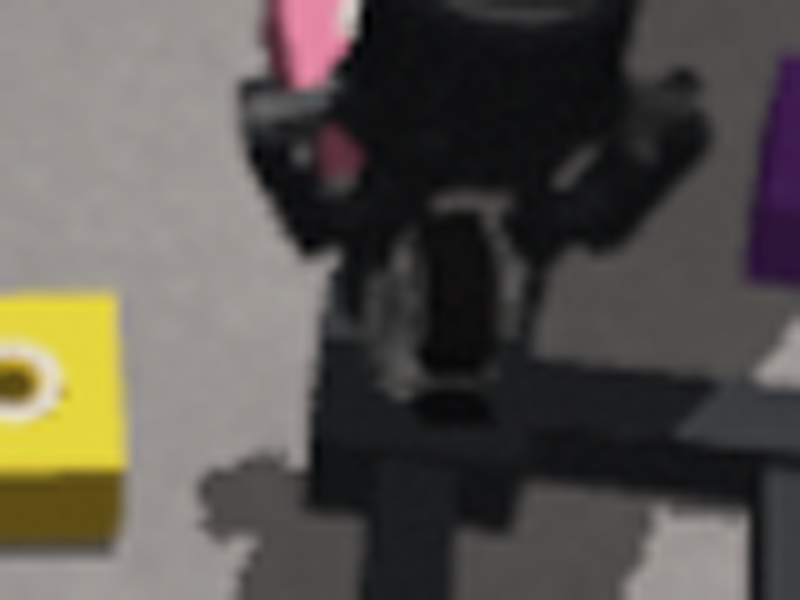

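View pics/l.png

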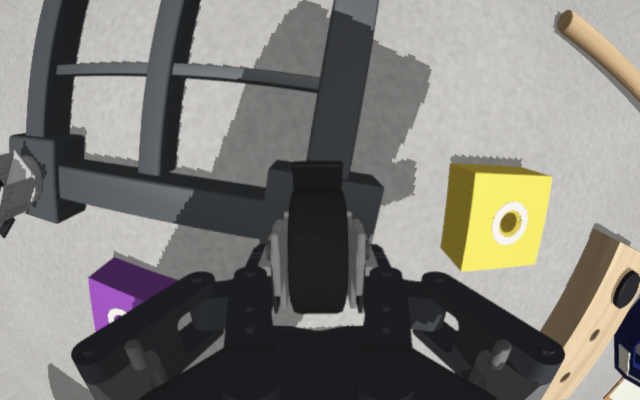

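The stem is in the socket and the castor is upright in the grip: wheel at crop (455,290) in the scene view and (318,240) in the wrist view. Continuing.

Request:
apply_moves --pt "25 0 0 -2 0 0 0" --pt "25 0 0 -2 0 0 0" --pt "25 0 0 0 0 0 0"

```text
time_s: 8.25
eef_pos: [0.5464, 0.0384, 0.0606]
orientation: [0.002, 0.987, 0.161, 0.002]
ft_force: [-0.8, 0.3, -3.4]
grip_width: 0.033
```

Request:
apply_moves --pt "25 0 0 -1.5 0 0 0" --pt "25 0 0 -1.5 0 0 0" --pt "25 0 0 0 0 0 0"

```text
time_s: 8.5
eef_pos: [0.5466, 0.0386, 0.0568]
orientation: [0.001, 0.987, 0.161, 0.002]
ft_force: [0.8, -0.4, -2.1]
grip_width: 0.033
```

Request:
apply_moves --pt "25 0 0 -1 0 0 0" --pt "25 0 0 -0.5 0 0 0" --pt "25 0 0 0 0 0 0"

```text
time_s: 8.75
eef_pos: [0.5467, 0.0386, 0.0559]
orientation: [0.002, 0.987, 0.161, 0.002]
ft_force: [-0.7, 0.3, -2.6]
grip_width: 0.033
```

Request:
apply_moves --pt "25 0 0 -1 0 0 0" --pt "25 0 0 0 0 0 0"

```text
time_s: 8.92
eef_pos: [0.5467, 0.0386, 0.0559]
orientation: [0.002, 0.987, 0.161, 0.002]
ft_force: [-0.8, -1.4, -2.1]
grip_width: 0.0329
```

Request:
apply_moves --pt "25 0 0 -1 0 0 0" --pt "25 0 0 0 0 0 0"

```text
time_s: 9.08
eef_pos: [0.5467, 0.0386, 0.0559]
orientation: [0.002, 0.987, 0.161, 0.002]
ft_force: [-0.0, 0.0, -2.3]
grip_width: 0.0329
```

Request:
apply_moves --pt "25 0 0 -2.5 0 0 0"

```text
time_s: 9.17
eef_pos: [0.5469, 0.0386, 0.0557]
orientation: [0.002, 0.987, 0.161, 0.003]
ft_force: [-21.1, 2.2, 46.5]
grip_width: 0.033
```

```bash
python3 - <<'E'
from h import *
for i in range(3): o=st(); print(np.round(o["joint_efforts"],2),np.round(o["qpos"],4)); read_camera("top")
E
```

```text
t 9.17 pos [0.5469 0.0386 0.0557] yaw 18.55 fix rx,ry deg [0.17 0.35] f [-21.06   2.19  46.45] w 0.03296282622436573
[-1.680e+00 -2.934e+01  3.671e+01 -9.100e+00  4.200e-01  1.000e-02] [-1.6700e-01 -1.6100e-02 -3.4680e-01  1.2337e+00 -2.0000e-03  2.6508e+00]
t 9.22 pos [0.5468 0.0386 0.0557] yaw 18.55 fix rx,ry deg [0.18 0.34] f [-11.5    1.62  23.01] w 0.03294369276963835
[ -0.77 -39.32  44.25  -5.59   0.41   0.  ] [-1.6700e-01 -1.6300e-02 -3.4680e-01  1.2338e+00 -2.1000e-03  2.6508e+00]
t 9.27 pos [0.5468 0.0387 0.0557] yaw 18.56 fix rx,ry deg [0.18 0.34] f [-13.15   1.03  23.14] w 0.032968545262565124
[-8.500e-01 -3.877e+01  4.394e+01 -5.880e+00  3.800e-01  1.000e-02] [-1.6700e-01 -1.6300e-02 -3.4690e-01  1.2338e+00 -2.0000e-03  2.6508e+00]
```

The arm met a hard stop at TCP z 0.0557, the predicted home height, with 46 N peak and 23 N held. The shoulder is on the pad. I'll relax, then begin the light pull in small steps.

Request:
apply_moves --pt "25 0 0 0 0 0 0" --pt "25 0 0 0 0 0 0"

```text
time_s: 9.48
eef_pos: [0.5467, 0.0386, 0.0563]
orientation: [0.002, 0.987, 0.161, 0.003]
ft_force: [-1.6, -0.4, -1.3]
grip_width: 0.0331
```

```bash
cat > hold.py <<'E'
from h import *
import sys
for i in range(int(sys.argv[1])):
    o=get_obs();print(round(float(o["time_s"]),3),"z %.5f"%o["eef_pos"][2],np.round(o["ft_force"],1)); read_camera("top")
o=get_obs();print(round(float(o["time_s"]),3),"z %.5f"%o["eef_pos"][2],np.round(o["eef_pos"],4),np.round(o["ft_force"],1))
E
python3 hold.py 3
```

```text
9.483 z 0.05634 [-1.6 -0.4 -1.3]
9.533 z 0.05619 [-1.7  0.6 -1. ]
9.583 z 0.05596 [-1.2 -0.2 -1. ]
9.633 z 0.05586 [0.5466 0.0386 0.0559] [-1.3  0.2 -0.8]
```

Request:
apply_moves --pt "25 0 0 0.5 0 0 0"

```text
time_s: 9.72
eef_pos: [0.5466, 0.0386, 0.0559]
orientation: [0.002, 0.987, 0.161, 0.003]
ft_force: [-0.6, -0.2, -2.5]
grip_width: 0.033
```

```bash
python3 hold.py 3
```

```text
9.717 z 0.05593 [-0.6 -0.2 -2.5]
9.767 z 0.05597 [-0.9  0.3 -2.5]
9.817 z 0.05604 [-1.1  1.5 -2. ]
9.867 z 0.05607 [0.5466 0.0387 0.0561] [-0.1 -0.4 -1.5]
```

Request:
apply_moves --pt "25 0 0 0.7 0 0 0"

```text
time_s: 9.95
eef_pos: [0.5466, 0.0387, 0.0565]
orientation: [0.002, 0.987, 0.161, 0.003]
ft_force: [-1.4, 0.2, -2.1]
grip_width: 0.0332
```

```bash
python3 hold.py 2
```

```text
9.95 z 0.05653 [-1.4  0.2 -2.1]
10.0 z 0.05672 [-1.1 -0.4 -2. ]
10.05 z 0.05670 [0.5466 0.0387 0.0567] [-1.9 -0.1 -2.2]
```

Request:
apply_moves --pt "25 0 0 0.7 0 0 0"

```text
time_s: 10.13
eef_pos: [0.5466, 0.0387, 0.0573]
orientation: [0.002, 0.987, 0.161, 0.003]
ft_force: [-0.2, -1.0, -2.3]
grip_width: 0.0331
```

```bash
python3 hold.py 2
```

```text
10.133 z 0.05733 [-0.2 -1.  -2.3]
10.183 z 0.05753 [-0.2  0.1 -2.5]
10.233 z 0.05751 [0.5466 0.0387 0.0575] [-0.6 -0.1 -2.1]
```

Request:
apply_moves --pt "25 0 0 0.7 0 0 0"

```text
time_s: 10.32
eef_pos: [0.5466, 0.0387, 0.0582]
orientation: [0.002, 0.987, 0.161, 0.003]
ft_force: [-1.1, 0.2, -2.4]
grip_width: 0.033
```

Request:
apply_moves --pt "25 0 0 0.7 0 0 0"

```text
time_s: 10.4
eef_pos: [0.5466, 0.0387, 0.0589]
orientation: [0.002, 0.987, 0.161, 0.003]
ft_force: [-0.4, -0.3, -2.1]
grip_width: 0.0331
```

```bash
python3 hold.py 2
```

```text
10.4 z 0.05893 [-0.4 -0.3 -2.1]
10.45 z 0.05905 [-1.7  0.4 -2.4]
10.5 z 0.05905 [0.5467 0.0387 0.0591] [-0.7  0.2 -1.7]
```

Request:
apply_moves --pt "25 0 0 0.6 0 0 0"

```text
time_s: 10.58
eef_pos: [0.5466, 0.0387, 0.0596]
orientation: [0.002, 0.987, 0.161, 0.003]
ft_force: [-1.2, -0.1, -1.8]
grip_width: 0.0331
```

Request:
apply_moves --pt "25 0 0 0.6 0 0 0"

```text
time_s: 10.67
eef_pos: [0.5464, 0.0387, 0.0598]
orientation: [0.002, 0.987, 0.161, 0.002]
ft_force: [1.9, 0.4, -10.1]
grip_width: 0.033
```

```bash
python3 hold.py 2
```

```text
10.667 z 0.05982 [  1.9   0.4 -10.1]
10.717 z 0.05976 [ 1.9 -0.2 -7.3]
10.767 z 0.05975 [0.5465 0.0387 0.0598] [ 1.8 -0.5 -7.3]
```

The collar met the jaws 4 mm up, and a light pull is held: ft -7.3 N, so about 5.3 N on the clip. I'll step up cautiously and watch the transients.

Request:
apply_moves --pt "25 0 0 0.6 0 0 0"

```text
time_s: 10.85
eef_pos: [0.5464, 0.0387, 0.0599]
orientation: [0.002, 0.987, 0.161, 0.002]
ft_force: [2.9, -0.2, -10.7]
grip_width: 0.0333
```

```bash
python3 hold.py 2
```

```text
10.85 z 0.05986 [  2.9  -0.2 -10.7]
10.9 z 0.05987 [  2.1  -1.5 -10.5]
10.95 z 0.05988 [0.5464 0.0387 0.0599] [  4.1   0.  -10.6]
```

Request:
apply_moves --pt "25 0 0 0.75 0 0 0"

```text
time_s: 11.03
eef_pos: [0.5463, 0.0387, 0.06]
orientation: [0.002, 0.987, 0.161, 0.002]
ft_force: [4.4, -0.3, -15.4]
grip_width: 0.0331
```

```bash
python3 hold.py 2
```

```text
11.033 z 0.05997 [  4.4  -0.3 -15.4]
11.083 z 0.06000 [  4.7  -0.  -14.8]
11.133 z 0.06001 [0.5463 0.0386 0.06  ] [  4.3  -1.5 -14.6]
```

Request:
apply_moves --pt "25 0 0 0.8 0 0 0"

```text
time_s: 11.22
eef_pos: [0.5461, 0.0386, 0.0601]
orientation: [0.002, 0.987, 0.161, 0.002]
ft_force: [6.0, -1.8, -19.1]
grip_width: 0.0329
```

```bash
python3 hold.py 2
```

```text
11.217 z 0.06009 [  6.   -1.8 -19.1]
11.267 z 0.06008 [  6.   -1.4 -17.5]
11.317 z 0.06007 [0.5462 0.0387 0.0601] [  6.1  -0.5 -18.4]
```

Steady at about -18 N, so roughly 16 N on the clip. Holding it for over a second.

```bash
python3 hold.py 22
```

```text
11.317 z 0.06007 [  6.1  -0.5 -18.4]
11.367 z 0.06003 [  6.7  -1.  -18.8]
11.417 z 0.06007 [  5.5  -0.7 -17.5]
11.467 z 0.06006 [  5.6  -1.  -18. ]
11.517 z 0.06006 [  6.3  -0.4 -17.7]
11.567 z 0.06008 [  6.3  -1.4 -17.6]
11.617 z 0.06007 [  6.   -0.7 -17.8]
11.667 z 0.06007 [  6.2  -1.1 -17.9]
11.717 z 0.06007 [  5.7  -0.3 -18.1]
11.767 z 0.06007 [  5.5  -0.9 -17.8]
11.817 z 0.06008 [  5.5  -1.1 -17.8]
11.867 z 0.06009 [  5.2  -0.4 -16.9]
11.917 z 0.06006 [  6.4  -1.1 -18. ]
11.967 z 0.06006 [  6.   -1.3 -16.4]
12.017 z 0.06010 [  5.6  -0.9 -17.8]
12.067 z 0.06005 [  5.4  -1.  -17.5]
12.117 z 0.06009 [  5.1  -1.4 -16.2]
12.167 z 0.06007 [  4.8  -0.5 -17.3]
12.217 z 0.06008 [  6.1  -0.6 -17.9]
12.267 z 0.06007 [  5.3  -1.5 -17.3]
12.317 z 0.06009 [  5.8  -1.2 -17.5]
12.367 z 0.06004 [  5.9  -1.1 -18.6]
12.417 z 0.06005 [0.5462 0.0387 0.0601] [  5.4  -0.9 -17.4]
```

Held for over 1 s with the castor at z about 4.2 mm, so no breakaway. Now I'll lower it back home.

Request:
apply_moves --pt "25 0 0 -1 0 0 0" --pt "25 0 0 -1.3 0 0 0" --pt "25 0 0 -1.2 0 0 0" --pt "25 0 0 -0.8 0 0 0" --pt "25 0 0 -0.6 0 0 0"

```text
time_s: 12.83
eef_pos: [0.5467, 0.0387, 0.0581]
orientation: [0.002, 0.987, 0.161, 0.003]
ft_force: [-2.3, 0.5, -0.5]
grip_width: 0.0332
```

```bash
python3 hold.py 2
```

```text
12.833 z 0.05805 [-2.3  0.5 -0.5]
12.883 z 0.05796 [-2.6 -0.  -0.7]
12.933 z 0.05788 [0.5467 0.0386 0.0579] [-2.2  0.6  0.3]
```

Request:
apply_moves --pt "25 0 0 -0.8 0 0 0" --pt "25 0 0 -0.8 0 0 0" --pt "25 0 0 -0.8 0 0 0"

```text
time_s: 13.18
eef_pos: [0.5467, 0.0386, 0.0558]
orientation: [0.002, 0.987, 0.161, 0.003]
ft_force: [-2.9, 0.0, -0.8]
grip_width: 0.0332
```

```bash
python3 hold.py 2
```

```text
13.183 z 0.05584 [-2.9  0.  -0.8]
13.233 z 0.05582 [-2.1 -1.1 -1.4]
13.283 z 0.05579 [0.5467 0.0386 0.0558] [-2.  -0.7 -1.1]
```

Near home. A gentle seating press, then relax.

Request:
apply_moves --pt "25 0 0 -0.8 0 0 0" --pt "25 0 0 -0.8 0 0 0"

```text
time_s: 13.45
eef_pos: [0.5467, 0.0386, 0.0558]
orientation: [0.002, 0.987, 0.161, 0.003]
ft_force: [-5.8, -0.2, 8.0]
grip_width: 0.0331
```

```bash
python3 hold.py 2
```

```text
13.45 z 0.05578 [-5.8 -0.2  8. ]
13.5 z 0.05579 [-6.  -0.4  7.7]
13.55 z 0.05580 [0.5468 0.0386 0.0558] [-6.3 -0.6  8.1]
```

Seated at 0.0558 with the shoulder on the pad. Opening the gripper.

Request:
apply_moves --pt "25 0 0 0 0 0 0" --pt "45 0 0 0 0 0 0" --pt "70 0 0 0 0 0 0" --pt "85 0 0 0 0 0 0" --pt "85 0 0 0 0 0 0"

```text
time_s: 13.97
eef_pos: [0.5484, 0.0385, 0.0566]
orientation: [0.002, 0.987, 0.161, 0.005]
ft_force: [-0.4, -0.4, -0.1]
grip_width: 0.079
```

Request:
apply_moves --pt "85 0 0 0 0 0 0" --pt "85 0 0 0 0 0 0" --pt "85 0 0 0 0 0 0" --pt "85 0 0 0 0 0 0"

```text
time_s: 14.3
eef_pos: [0.5489, 0.0385, 0.0568]
orientation: [0.003, 0.987, 0.161, 0.005]
ft_force: [-1.3, 0.0, -0.9]
grip_width: 0.0854
```

```bash
python3 - <<'E'
from h import *
st();m=camera_model("wrist");im=read_camera("wrist")[:,:,::-1];cv2.imwrite("pics/m.png",im)
E
```

```text
t 14.3 pos [0.5489 0.0385 0.0568] yaw 18.56 fix rx,ry deg [0.2  0.61] f [-1.26  0.   -0.93] w 0.08543038764646146
```

View pics/m.png

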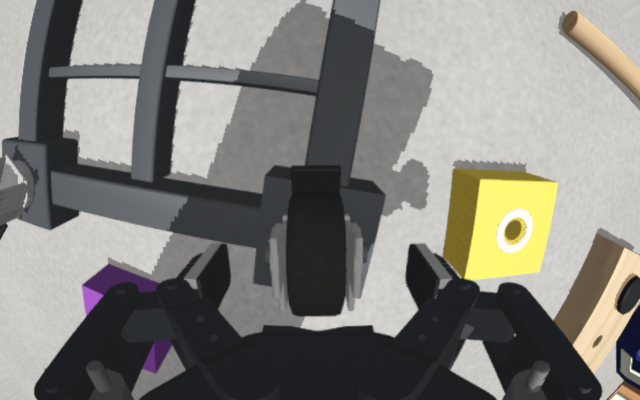

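The fingers are open and clear on both sides of the castor at (317,240). Retreating upward.

Request:
apply_moves --pt "85 0 0 10 0 0 0" --pt "85 0 0 20 0 0 0" --pt "85 0 0 30 0 0 0" --pt "85 0 0 35 0 0 0" --pt "85 0 0 35 0 0 0"

```text
time_s: 14.77
eef_pos: [0.5423, 0.0396, 0.1846]
orientation: [0.0, 0.987, 0.161, -0.002]
ft_force: [0.3, 0.8, -0.2]
grip_width: 0.085
```

Request:
apply_moves --pt "85 -15 -10 25 0 0 0" --pt "85 -20 -10 0 0 0 0" --pt "85 0 0 0 0 0 0" --pt "85 0 0 0 0 0 0"

```text
time_s: 15.1
eef_pos: [0.5097, 0.0185, 0.2239]
orientation: [0.003, 0.987, 0.162, 0.005]
ft_force: [0.8, -0.7, 0.4]
grip_width: 0.0851
```

```bash
python3 - <<'E'
from h import *
import pickle
st();m=camera_model("wrist");im=read_camera("wrist")[:,:,::-1];cv2.imwrite("pics/n.png",im);pickle.dump(m,open("n.pkl","wb"))
s=read_camera("scene")[:,:,::-1];crop(s,350,215,280,210,2,"pics/n_s.png");print(crop(s,370,205,80,60,8,"pics/n_s2.png"))
E
```

```text
t 15.1 pos [0.5097 0.0185 0.2239] yaw 18.61 fix rx,ry deg [0.24 0.65] f [ 0.77 -0.66  0.41] w 0.08511530896631779
(330, 175)
```

View pics/n.png

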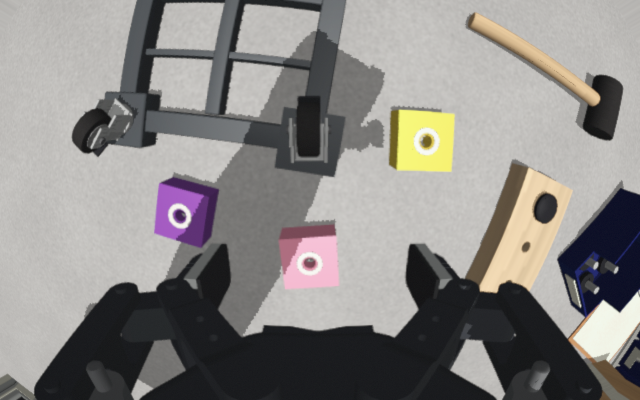

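View pics/n_s.png

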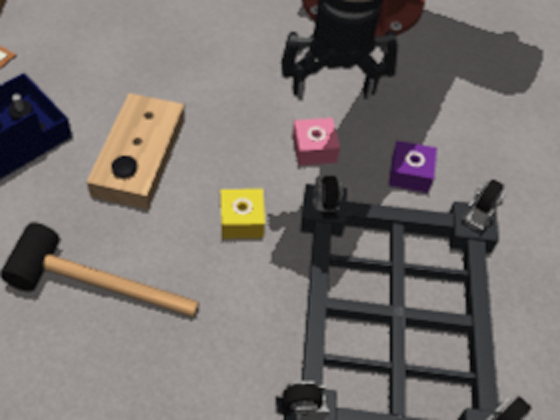

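View pics/n_s2.png

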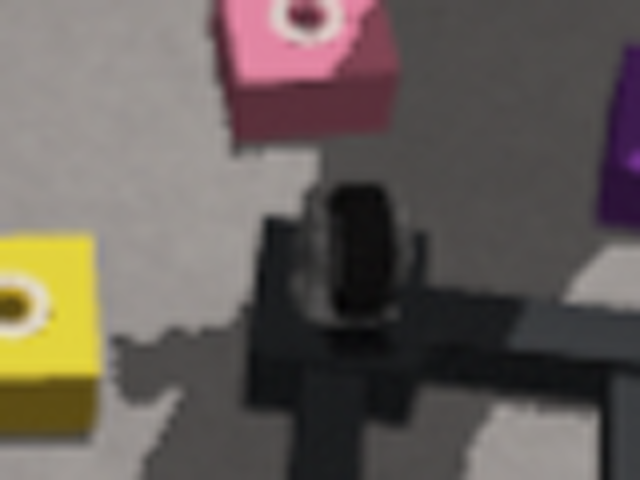

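The castor stands in the grey corner at (309,128) in the wrist view. The glide foot (545,207), mallet and bin look undisturbed. I'll do one numeric check of its pose.

```bash
python3 - <<'E'
from h import *
im=cv2.imread("pics/n.png");print(crop(im,309,130,70,75,8,"pics/n2.png"))
E
```

```text
(274, 92)
```

View pics/n2.png

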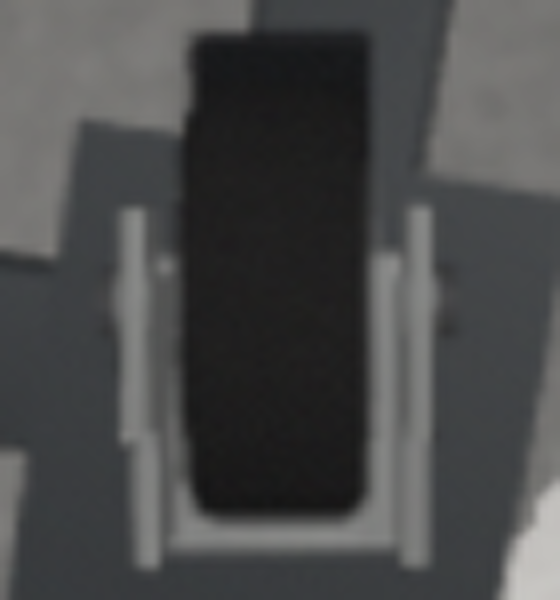

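```bash
python3 - <<'E'
from fit import *
import pickle
m=pickle.load(open("n.pkl","rb"))
px=lambda a,b:np.array([274+a/8-.5,92+b/8-.5])
F=[((.014,.020,.047),px(105,308)),((.014,-.020,.047),px(453,300)),((-.017,.017,.044),px(136,568)),((-.017,-.017,.044),px(428,566)),]
for z in(.036,.04,.044):
  x,r,P=fit(m,F,z,[.547,.04,.32]);print(z,x,np.degrees(x[2]),np.round(r,2).tolist())
st();ticket.sign_off()
E
```

```text
0.036 [0.54693125 0.03995071 0.33402046] 19.137962768708228 [[-0.2, -0.22], [0.06, 0.16], [0.18, 0.14], [-0.04, -0.07]]
0.04 [0.54727103 0.03997391 0.33401201] 19.13747849835574 [[-0.52, -0.44], [0.37, -0.07], [-0.07, 0.38], [0.22, 0.16]]
0.044 [0.54761062 0.03999708 0.33400335] 19.136982391221647 [[-0.85, -0.67], [0.69, -0.31], [-0.33, 0.62], [0.48, 0.4]]
t 15.2 pos [0.5096 0.0189 0.2227] yaw 18.63 fix rx,ry deg [0.22 0.54] f [-1.18  0.56 -0.92] w 0.08489653013430272
the job is handed in; nothing more can be done
```

I fitted the castor into the dark grey near-right corner, proved by pulling that it holds, and handed the job in at 15.2 s. The sign-off gave no verdict.

- **Fitting:** The stem went in with almost no side force. I pressed it down until the shoulder sat on the pad at the predicted height. The firmest press read 46 N, and 23 N when held.
- **Pull test:** The castor had about 4 mm of play before its collar met the clip. I held a light pull of about 5 N on the clip and raised it in steps. It then stood at about 16 N on the clip for over 1 s (wrist force about -18 N, less the castor's weight). The highest reading was about 17 N, and the castor stayed in the clip.
- **Release:** I lowered it home, seated it with about 10 N, opened the gripper and moved clear.
- **Last checks:** The final wrist picture puts the castor at (0.547, 0.040), within about 1 mm of the measured mouth, and upright. The gripper was clear, and the glide foot, mallet and bin looked untouched.

Two things were less certain:
- **Snap not seen:** I never saw the clip's spreading force or the snap in the force readings, which I only saw at the end of each call. The clip holding against the pull is the evidence that it snapped in.
- **Height from the picture:** The final picture cannot fix the castor's height to better than a few mm, so the seated height rests on the arm's hard stop, which came at the same height after the pull.

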